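# Fit the chimney and show the wooden engine to the camera

## Robot

A 6-joint arm with a two-finger parallel gripper is mounted at the origin on the work surface. World frame = base frame: x ahead of the robot, y to its left, z up, the work surface at z = 0. Lengths are in m, angles in rad, forces in N, time in s.
With the tool pointing down it reaches from about 0.35 to 0.775 m from the base axis. Payload 7.3 kg.
Tool frame: the origin (TCP) lies midway between the tips of the shut fingers; the grasp point (between the pads) lies 19 mm behind it; z points along the fingers, y is the line along which they close (so a half turn about z gives the same grasp; the last joint's range is limited). The gripper opens to 92 mm and grips with 3 to 60 N. Pads are 19 mm wide; open, the fingers measure 130 mm over their backs; the gripper's body (75 mm by 190 mm) begins 47 mm behind the grasp point.
Start: joints at [-1.478, 0.342, 1.524, -0, 1.275, -0.146], TCP at [0.124, -0.51, 0.191] pointing down, gripper open.
Joint ranges: [-2.53, 2.53], [-0.77, 2.02], [0.04, 2.7], [-1, 4.14], [0.28, 2.66], [-3.11, 3.11]. Speed limits (rad/s): [2.57, 2.57, 3.14, 3.14, 3.14, 3.14].

## Interface

Orientations are given as a unit quaternion [x, y, z, w].
In Python, from cell import robot, vision, job_done gives the robot as it stands.
- The arm moves only by the tool apply_moves, never from a script. Its argument "increments" is a list of rows, each a list of 3 entries, a list of its own where there are three numbers: the turn, a rotation vector about the tool's x, y, z in units of 180 degrees (1.0 is 180 degrees), then the shift along the tool's x, y, z in units of 300 mm (1.0 is 300 mm), then the opening, from 0 (shut) to 1 (fully open). In form: [[[rx, ry, rz], [x, y, z], hand], ...]. A call has 1 to 20 rows; each row is the pose to reach, as a shift and turn from the pose commanded when the call began, along the tool's axes at that moment, turning the shorter way round; what a row does not reach only later rows make up. A row lasts 1/8 s, in which the tool goes at most 62.5 mm and 10.7 degrees, less where a joint would pass 70% of its speed; a pose out of reach is approached as far as the arm can. A call with a number of a shift or a turn outside -1 to 1 is refused whole. A call with a gripper value outside its range is refused whole. The fingers move at their own pace and stop on an object; "squeeze" is the grip in N (left out, the last holds). Time passes only in rows, so rows that repeat a pose let the fingers close. It gives the time, the measured TCP pose, the force, the opening and the grip force at its end, in the units of the state.
- robot.sense(): the state, without advancing time (a new reading comes with each control period).
- vision.snapshot(name): name is "scene" or "side" or "wrist"; returns a dict with "image" (400x640x3 uint8, blue, green, red), "fx", "fy", "cx", "cy" (pixels), "k1" (the pictures are not rectified: a ray, as slopes to the right and down, at radius r is drawn at 1 + k1 r^2 times it, then the intrinsics apply), "rvec" (rotation vector, rad) and "tvec" (3), from world to camera coordinates, as OpenCV has them; the wrist camera has in their place "mount" (4x4, takes a point from camera to tool coordinates, whose origin is the TCP and whose axes are the flange's). Camera axes: x right, y down, z forward; pixel columns grow to the right and rows downward; lengths in m; the calibration is good to about 2 mm. A picture is of the moment at which its call begins: read the wrist's pose just before it. There is no depth.
- job_done(): hands the job in; it is judged then, once.
The state is a dict: "time": time; "qpos": joint angles; "qd": joint speeds; "effort": joint torques, N m; "position": TCP position; "ee_rot": TCP orientation; "wrist_force": force on the tool from outside, world axes, zero at the start; "moment": the same for the moment, N m; "gripper_width": finger opening in m; "gripper_force": force on a finger pad.
Only numpy, scipy, OpenCV 4.12 (cv2) and the standard library are available. Lean on these libraries where they do the work, as an engineer would, in place of code of your own. Each camera call takes 0.05 s, during which the arm holds its last target. There are 200 camera calls.

## Task

Take the tall chimney out of the parts block and stand it upright, fully home, in the hole at the front of the toy engine that sits in the cradle, and let go of it. Then lift the engine out by its body and show it to the inspection camera: upright and level, either side square to the lens, its middle centred on the lens at lens height and about 180 mm in front of it. Finish while still holding it there, motionless, without knocking the camera or disturbing the other things on the bench.

Things in the scene. Friction and masses are not known exactly. Their poses are not given: they have to be found in the camera images.
- engine: Loose wooden toy steam engine, 200 mm long over its buffers, 76 mm wide over the wheels, about 0.37 kg, centre of mass near its middle. Origin: middle of the flat underside of the chassis (190 x 54 x 16 mm); x to the engine's front, y left, z up. A cab stands at the rear (x -100 to -34 mm, roof 62 mm wide, top 76 mm up). Four turning 36 mm wheels at x = +-60 mm reach 12 mm below the underside.
- engine_mid (a point): The engine's middle, on the axis of its round boiler, 40 mm above the chassis underside at x = 0; axes as the engine. The boiler is 44 mm in diameter and lies along x from -40 to +48 mm, its lowest line 2 mm above the chassis top: a good grasp is across it here, from above, with the fingertips clear of the chassis.
- engine_hole (a point): Centre of the mouth of the chimney hole in the flat top of the square smokebox (x 48 to 90 mm, 46 mm wide) at the engine's front, 69 mm ahead of the engine's origin and 66 mm above the underside. Blind hole 16.5 mm wide, 25 mm deep, slightly countersunk; axes as the engine.
- chimney: Loose turned wooden chimney, 75 mm long, 18 g, the only tall piece in the parts block. Origin: centre of its foot; z to the top. From the foot: tenon 15 mm in diameter and 20 mm long with chamfered end, sitting in a hole of the block; straight shaft 20 mm in diameter and 42 mm long (grasp here); flared cap 27 mm in diameter, 13 mm high.
- chimney_shoulder (a point): Centre of the chimney's shoulder, 20 mm above its foot, where the 20 mm shaft steps in to the tenon; it rests on the block's top (45 mm above the bench) at the start and on the smokebox top when the chimney is fully home. Axes as the chimney.
- parts_block: Fixed wooden block 60 x 190 x 45 mm (x, y, z), origin under its centre, with a row of three holes along its y axis at y = -60, 0, +60 mm, 16.5 mm wide and 25 mm deep. The chimney and the two domes stand in the holes, in any order.
- dome_a: Bystander: short turned dome, 26 mm in diameter, standing 22 mm above the block. Origin: foot of its tenon, 20 mm below its shoulder.
- dome_b: Bystander: a second dome just like dome_a.
- cradle: Fixed plywood cradle, base 220 x 100 x 12 mm, origin under its centre, x along the engine's x. The chassis underside rests on its spine 34 mm above the bench, between two cheeks (29 mm either side of the middle, 8 mm thick, 56 mm long, tops 44 mm up) and two end stops (tops 46 mm up), with 2 mm play; the engine lifts straight up.
- camera: Fixed inspection camera on a round-footed stand, origin under the foot (110 mm wide). The camera case is 56 x 90 x 64 mm (x, y, z), centred 210 mm above the bench, top at 251 mm; the lens points along the camera's -x, level.
- lens (a point): Centre of the front of the lens, 54 mm in front of the stand's axis and 210 mm above the bench. Axes as the camera: the lens looks along -x, so the showing place is 180 mm along -x from here.
- glue: Bystander: white glue bottle, 50 mm in diameter, 120 mm tall, origin under its foot.
- hammer: Bystander: hammer lying on the bench, 260 mm long, head towards its +x.
Things that resemble listed ones, but are neither listed nor needed, are in the scene too. There is more than one size of the cradle; the one meant has the size given above.

How it is judged:
By the outcome, as a careful person would: the job done as asked, in the order asked, and still so for the second after the job is handed in, while the arm keeps its last pose, push and grip.
It also fails if it takes over 54 s, if anything falls off the work surface, if the arm or the gripper's body presses on something with over 40 N, if the wrist force passes 120 N, or if a joint passes its speed limit or range.

## Working session

There is one attempt and no reset: what is moved stays moved. The work goes in short steps, Python scripts to look and compute and a tool call to move; the robot and the scene stay as the last step left them, time stands still between calls to the robot, and variables do not carry over. Pictures are saved under pics/ and viewed, at most 10 in all, crops included, and the job is handed in when it is done.

Besides the shell and the picture viewer there is one more tool, called after "Emit:" as name(argument=value, ...), one argument or row to a line, values as JSON. apply_moves: Moves the arm, as the interface text tells. Its arguments: {"type":"object","properties":{"increments":{"type":"array","items":{"type":"array"}},"squeeze":{"type":"number"}},"required":["increments"]}

```bash
ls; mkdir -p pics; python3 - <<'E'
from cell import robot, vision
import cv2
s=robot.sense(); print(s)
for n in("scene","side"):
    d=vision.snapshot(n); cv2.imwrite(f"pics/{n}0.png",d["image"]); print(n,{k:v for k,v in d.items() if k!="image"})
E
```

```text
pics
{'time': 0.0, 'qpos': array([-1.47801533e+00,  3.42705409e-01,  1.52502080e+00, -1.43928681e-05,
        1.27535224e+00, -1.45996861e-01]), 'qd': array([-4.97370897e-04,  1.03980587e-03,  1.57227494e-05,  2.66868624e-04,
       -3.37987928e-04,  1.04178939e-03]), 'effort': array([ 3.33389020e-03, -4.31236267e+01, -2.44220316e+01,  7.21962657e-02,
        5.60846622e-02, -1.17844197e-04]), 'position': array([ 0.124147  , -0.50964879,  0.19005265]), 'ee_rot': array([ 9.92881079e-01,  1.19107561e-01,  1.28840137e-05, -7.42818347e-04]), 'wrist_force': array([ 0.07733527, -0.08653171,  0.34233168]), 'moment': array([ 0.03410772, -0.01211434,  0.00706412]), 'gripper_force': 0.0, 'gripper_width': 0.09176526958741917}
scene {'fx': 431.6958591564987, 'fy': 431.6958591564987, 'cx': 318.84085178954274, 'cy': 200.28150045516887, 'k1': -0.006740969045784592, 'rvec': array([ 1.89889445,  1.41024874, -0.63956885]), 'tvec': array([-0.23572913, -0.208788  ,  1.60593741])}
side {'fx': 499.00666198529547, 'fy': 499.00666198529547, 'cx': 320.5577330600169, 'cy': 205.419365595213, 'k1': -0.08820542433640442, 'rvec': array([ 0.53683354, -2.49226769,  1.44227795]), 'tvec': array([0.50551402, 0.22451283, 1.30176027])}
```

View pics/scene0.png

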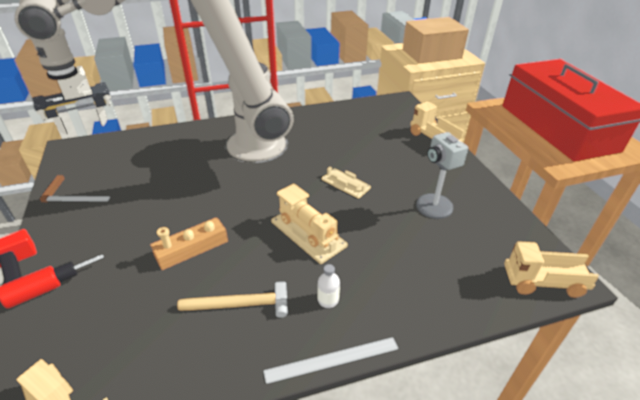

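View pics/side0.png

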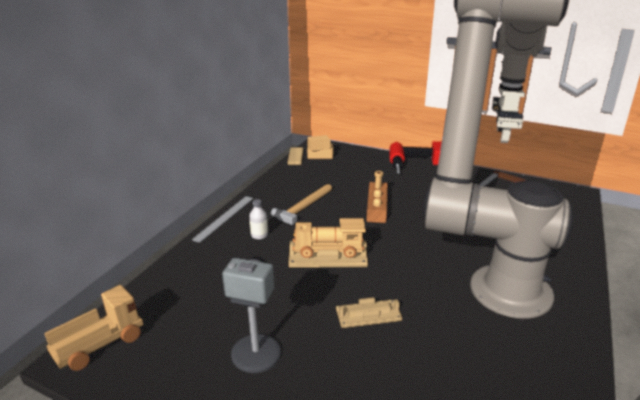

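The scene view shows the parts block at (190,243), with the chimney at its left end (165,237). The engine is in the cradle at (310,225) with its front to the lower right. The camera head is at (447,152), its foot at (435,206), and the glue is at (329,288). The side view shows the engine at (328,240), the camera at (249,280) and the block at (377,200).

```bash
cat > h.py <<'E'
import numpy as np, cv2
from scipy.spatial.transform import Rotation as R
from cell import robot, vision
def snap(n,name=None):
    s=robot.sense(); d=vision.snapshot(n)
    if n=="wrist":
        T=np.eye(4);T[:3,:3]=R.from_quat(s["ee_rot"]).as_matrix();T[:3,3]=s["position"]
        d["T"]=T@np.array(d["mount"])
    else:
        M=np.eye(4);M[:3,:3]=cv2.Rodrigues(d["rvec"])[0];M[:3,3]=d["tvec"];d["T"]=np.linalg.inv(M)
    if name: cv2.imwrite(f"pics/{name}.png",d["image"]); np.save(f"pics/{name}.npy",{k:v for k,v in d.items()},allow_pickle=True)
    return d
def load(name): return np.load(f"pics/{name}.npy",allow_pickle=True).item()
def K(d): return np.array([[d["fx"],0,d["cx"]],[0,d["fy"],d["cy"]],[0,0,1.]])
def ray(d,u,v):
    p=cv2.undistortPoints(np.array([[[u,v]]],float),K(d),np.array([d["k1"],0,0,0]))[0,0]
    r=d["T"][:3,:3]@np.array([p[0],p[1],1]); return d["T"][:3,3],r/np.linalg.norm(r)
def plane(d,u,v,z):
    o,r=ray(d,u,v); return o+r*(z-o[2])/r[2]
def tri(*a):
    A=np.zeros((3,3));b=np.zeros(3)
    for d,u,v in a:
        o,r=ray(d,u,v);P=np.eye(3)-np.outer(r,r);A+=P;b+=P@o
    return np.linalg.solve(A,b)
def proj(d,p):
    M=np.linalg.inv(d["T"]);q=M[:3,:3]@np.asarray(p,float)+M[:3,3]
    x=q[:2]/q[2]; x=x*(1+d["k1"]*(x@x)); return x*[d["fx"],d["fy"]]+[d["cx"],d["cy"]]
def rel(p,Rm):  # target TCP pose -> row entries from the measured pose
    s=robot.sense();Q=R.from_quat(s["ee_rot"])
    return np.round((Q.inv()*R.from_matrix(Rm)).as_rotvec()/np.pi,4),np.round(Q.inv().apply(np.asarray(p)-s["position"])/.3,4)
def down(yaw): # tool pointing down, tool y (closing) along world angle yaw
    y=np.array([np.cos(yaw),np.sin(yaw),0]);z=np.array([0,0,-1.]);return np.column_stack([np.cross(y,z),y,z])
E
python3 - <<'E'
from h import *
np.set_printoptions(precision=4,suppress=True)
a=snap("scene","scene1");b=snap("side","side1");w=snap("wrist","wrist1")
print("mount",w["mount"],w["fx"])
print("chim top",plane(a,165,231,.1),"domes",plane(a,188,231,.065),plane(a,208,224,.065))
print("chim side", plane(b,378,173,.1))
print("eng scene: cab roof",plane(a,292,192,.11),"smokebox top",plane(a,327,228,.10))
print("cradle corners",plane(a,317,259,.006),plane(a,346,243,.006),plane(a,272,222,.006))
print("cam head",tri((a,449,152),(b,249,282)),"foot",plane(a,434,206,0.01),plane(b,256,353,.01),"lens",plane(a,434,155,.21))
print("glue",plane(a,329,300,.01),"hammer",plane(a,281,298,.02),plane(a,182,303,.02))
E
```

```text
mount [[-0.0009 -0.9619 -0.2735  0.0744]
 [ 1.     -0.0009 -0.0002 -0.0001]
 [-0.0001 -0.2735  0.9619 -0.194 ]
 [ 0.      0.      0.      1.    ]] 277.46504554532277
chim top [ 0.4898 -0.3196  0.1   ] domes [ 0.4685 -0.2666  0.065 ] [ 0.4562 -0.2121  0.065 ]
chim side [ 0.4886 -0.3245  0.1   ]
eng scene: cab roof [0.4407 0.0311 0.11  ] smokebox top [0.598  0.0847 0.1   ]
cradle corners [0.6133 0.0534 0.006 ] [0.5794 0.149  0.006 ] [ 0.436  -0.0322  0.006 ]
cam head [0.5044 0.4702 0.2057] foot [0.5119 0.4619 0.01  ] [0.4986 0.4733 0.01  ] lens [0.5142 0.42   0.21  ]
glue [0.7535 0.0418 0.01  ] hammer [ 0.7212 -0.0712  0.02  ] [ 0.6673 -0.3032  0.02  ]
```

```bash
python3 - <<'E'
import cv2
a=cv2.imread("pics/scene1.png");b=cv2.imread("pics/side1.png")
import numpy as np
A=cv2.resize(a[125:285,140:480],None,fx=2.35,fy=2.35,interpolation=cv2.INTER_CUBIC)[:, :800]
cv2.imwrite("pics/cropA.png",A)
E
```

```text
(no output)
```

View pics/cropA.png

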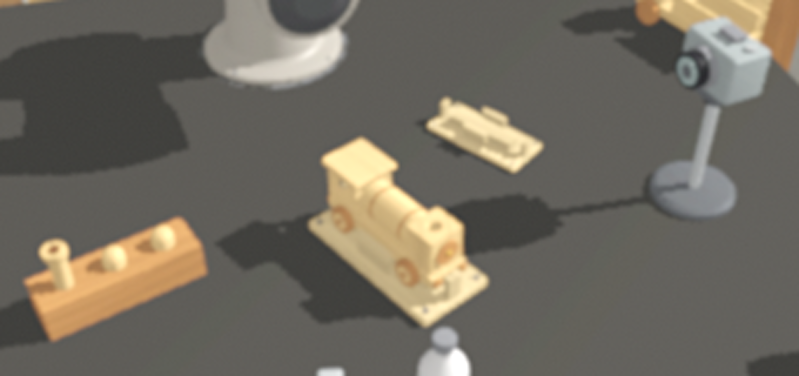

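The crop shows the chimney's flared top at about (165,231) in full-image pixels and the smokebox hole at about (325,221). The camera lens is at (434,155), facing roughly towards world -y. Next I'll move the wrist camera over the chimney.

```bash
python3 - <<'E'
from h import *
print(rel([.489,-.322,.19],down(np.radians(16.7))))
E
```

```text
(array([-1.000e-04, -2.000e-04, -5.168e-01]), array([ 1.3297, -0.3209,  0.0018]))
```

Emit:
apply_moves(
  increments=[
    [[0,0,-0.055],[0.15,-0.036,0],1],
    [[0,0,-0.11],[0.3,-0.072,0],1],
    [[0,0,-0.17],[0.45,-0.11,0],1],
    [[0,0,-0.22],[0.6,-0.144,0],1],
    [[0,0,-0.28],[0.75,-0.18,0],1],
    [[0,0,-0.34],[0.9,-0.215,0],1],
    [[0,0,-0.4],[1,-0.24,0],1],
    [[0,0,-0.46],[1,-0.24,0],1],
    [[0,0,-0.517],[1,-0.24,0],1],
    [[0,0,-0.517],[1,-0.24,0],1],
  ],
)

```text
time: 1.5
position: [0.3987, -0.3691, 0.1906]
ee_rot: [0.597, 0.802, 0.0, -0.0]
wrist_force: [-1.3, -0.0, -0.9]
gripper_width: 0.0915
gripper_force: 0.0
```

```bash
python3 - <<'E'
from h import *
print(rel([.489,-.322,.19],down(np.radians(16.7))))
E
```

```text
(array([-0.    , -0.0001, -0.0002]), array([0.064 , 0.3333, 0.0019]))
```

Emit:
apply_moves(
  increments=[
    [[0,0,0],[0.032,0.167,0],1],
    [[0,0,0],[0.064,0.333,0],1],
    [[0,0,0],[0.064,0.333,0],1],
    [[0,0,0],[0.064,0.333,0],1],
  ],
)

```text
time: 2.0
position: [0.4883, -0.3221, 0.1904]
ee_rot: [0.597, 0.802, -0.0, -0.0]
wrist_force: [-0.1, -0.2, 0.6]
gripper_width: 0.0918
gripper_force: 0.0
```

```bash
python3 - <<'E'
from h import *
d=snap("wrist","w2"); print(robot.sense()["position"]); print([proj(d,p) for p in ([.489,-.322,.1],[.46,-.212,.067])])
E
```

```text
[ 0.4880034  -0.32247798  0.1906297 ]
[array([321.50127684, 192.0828002 ]), array([324.87764311,  80.62465431])]
```

View pics/w2.png

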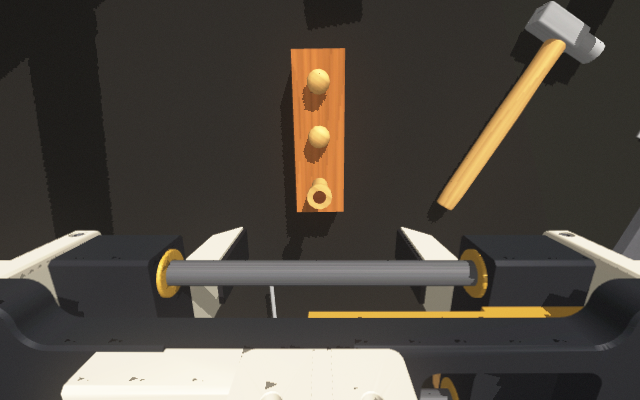

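The chimney cap ring sits at (319,196), the domes are at (318,82) and (319,136), and the block is nearly aligned with the image. I'll compute exact positions from these.

```bash
python3 - <<'E'
from h import *
np.set_printoptions(precision=4,suppress=True)
d=load("w2"); hsv=cv2.cvtColor(d["image"],cv2.COLOR_BGR2HSV)
print(hsv[188,319],hsv[197,319],hsv[170,300],hsv[196,310],hsv[205,319])
im=d["image"]; sub=hsv[170:212,298:342]
# light wood: lower saturation than the block
m=((hsv[...,1]<150)&(hsv[...,2]>110)).astype(np.uint8); m[:174]=0; m[216:]=0; m[:,:298]=0; m[:,342:]=0
c=max(cv2.findContours(m,cv2.RETR_EXTERNAL,cv2.CHAIN_APPROX_NONE)[0],key=cv2.contourArea)
print(cv2.boundingRect(c),cv2.minEnclosingCircle(c),cv2.fitEllipse(c))
for q in ((319.5,196.5),(319,195.5)): print(plane(d,*q,.1))
B=[plane(d,u,v,.045)[:2] for u,v in((291,49),(345,48),(344,211),(297,212))]
print(B, np.degrees(np.arctan2(*(B[0]+B[1]-B[2]-B[3])[::-1])))
print(plane(d,318,82,.056),plane(d,319,136,.056))
E
```

```text
[ 21 126 247] [ 11 173 118] [ 14 176 228] [ 20 133 241] [ 21 128 245]
(307, 178, 25, 31) ((318.5, 193.0), 15.403021812438965) ((319.1437072753906, 194.0254364013672), (23.064002990722656, 30.012022018432617), 3.5811100006103516)
[ 0.4883 -0.3273  0.1   ]
[ 0.4875 -0.3264  0.1   ]
[array([ 0.4142, -0.1889]), array([ 0.4711, -0.1709]), array([ 0.5281, -0.3516]), array([ 0.4704, -0.3702])] 107.35865503772686
[ 0.4529 -0.2142  0.056 ] [ 0.4704 -0.2696  0.056 ]
```

```bash
python3 - <<'E'
from h import *
print(rel([.4884,-.327,.051],down(np.radians(17.4))))
E
```

```text
(array([-0.0002, -0.    , -0.0044]), array([-0.0149, -0.0028,  0.4654]))
```

Emit:
apply_moves(
  increments=[
    [[0,0,-0.0044],[-0.015,-0.003,0.1],0.7],
    [[0,0,-0.0044],[-0.015,-0.003,0.22],0.6],
    [[0,0,-0.0044],[-0.015,-0.003,0.34],0.6],
    [[0,0,-0.0044],[-0.015,-0.003,0.43],0.5],
    [[0,0,-0.0044],[-0.015,-0.003,0.465],0.5],
    [[0,0,-0.0044],[-0.015,-0.003,0.465],0.5],
    [[0,0,-0.0044],[-0.015,-0.003,0.465],0.3],
    [[0,0,-0.0044],[-0.015,-0.003,0.465],0],
    [[0,0,-0.0044],[-0.015,-0.003,0.465],0],
    [[0,0,-0.0044],[-0.015,-0.003,0.465],0],
    [[0,0,-0.0044],[-0.015,-0.003,0.465],0],
  ],
  squeeze=15,
)

```text
time: 3.42
position: [0.4897, -0.3271, 0.052]
ee_rot: [0.591, 0.807, -0.0, 0.001]
wrist_force: [-1.1, -1.0, 6.6]
gripper_width: 0.0261
gripper_force: 15.0
```

Emit:
apply_moves(
  increments=[
    [[0,0,0],[0,0,0],0],
    [[0,0,0],[0,0,0],0],
  ],
)

```text
time: 3.68
position: [0.4896, -0.327, 0.052]
ee_rot: [0.591, 0.807, -0.0, 0.001]
wrist_force: [-1.7, 0.0, 5.5]
gripper_width: 0.0257
gripper_force: 15.0
```

```bash
python3 - <<'E'
from h import *
d=snap("wrist","w3"); s=snap("side","s3"); a=snap("scene","a3")
I=np.hstack([cv2.resize(d["image"][180:340,200:440],(480,320)),cv2.resize(s["image"][160:240,340:420],(320,320))])
cv2.imwrite("pics/c3.png",I); st=robot.sense(); print(st["wrist_force"],st["gripper_width"],st["position"])
E
```

```text
[0.49987378 0.15441859 5.85625332] 0.025734802503105284 [ 0.4896427  -0.32705114  0.05200315]
```

View pics/c3.png

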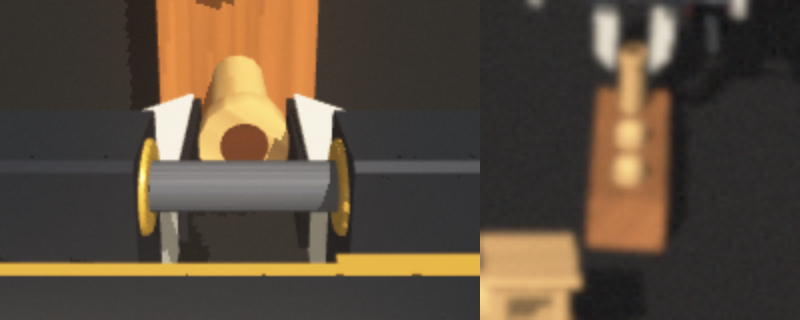

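The cap sits between the pads at about 26 mm, so the pad tops seem to catch the flare. I'll open, go lower and grip again.

Emit:
apply_moves(
  increments=[
    [[0,0,0],[0,0.003,0],0.45],
    [[0,0,0],[0,0.003,0],0.45],
    [[0,0,0],[0,0.003,0],0.45],
  ],
)

```text
time: 4.2
position: [0.4899, -0.3261, 0.0509]
ee_rot: [0.591, 0.807, 0.0, -0.0]
wrist_force: [0.0, -0.5, 0.6]
gripper_width: 0.0411
gripper_force: 0.0
```

Emit:
apply_moves(
  increments=[
    [[0,0,0],[0,0,0.007],0.45],
    [[0,0,0],[0,0,0.013],0.45],
    [[0,0,0],[0,0,0.013],0.45],
  ],
)

```text
time: 4.58
position: [0.49, -0.3262, 0.047]
ee_rot: [0.591, 0.807, -0.0, -0.0]
wrist_force: [0.2, 0.2, -0.3]
gripper_width: 0.0412
gripper_force: 0.0
```

Emit:
apply_moves(
  increments=[
    [[0,0,0],[0,0,0],0.2],
    [[0,0,0],[0,0,0],0],
    [[0,0,0],[0,0,0],0],
    [[0,0,0],[0,0,0],0],
  ],
  squeeze=12,
)

```text
time: 5.08
position: [0.4901, -0.3264, 0.0474]
ee_rot: [0.591, 0.807, -0.0, 0.0]
wrist_force: [0.2, 0.0, 0.1]
gripper_width: 0.0268
gripper_force: 12.0
```

```bash
python3 - <<'E'
from h import *
s=robot.sense(); d=snap("wrist","w4"); T=np.eye(4);T[:3,:3]=R.from_quat(s["ee_rot"]).as_matrix();T[:3,3]=s["position"]
w=s["gripper_width"]/2; print(w)
im=cv2.resize(d["image"],None,fx=6,fy=6,interpolation=cv2.INTER_CUBIC)
for z in(0,-.01,-.019,-.03,-.04,-.05):
  for y in(-w,w):
    for x in (.0095,):
      p=(proj(d,T[:3,:3]@[x,y,z]+T[:3,3])+.5)*6
      cv2.circle(im,tuple(int(v) for v in p),3,(0,0,255) if z in(0,-.019) else (255,0,0),-1); print(x,y,z,p/6)
# chimney rings predicted
cv2.imwrite("pics/c4.png",im[195*6:285*6,265*6:385*6][:600,:800])
E
```

```text
0.013417749992713616
0.0095 -0.013417749992713616 0 [302.88312358 210.9511241 ]
0.0095 0.013417749992713616 0 [339.34312046 210.91028076]
0.0095 -0.013417749992713616 -0.01 [301.95521579 215.45709798]
0.0095 0.013417749992713616 -0.01 [340.21645273 215.41392024]
0.0095 -0.013417749992713616 -0.019 [301.03811909 219.91080304]
0.0095 0.013417749992713616 -0.019 [341.07960598 219.86529039]
0.0095 -0.013417749992713616 -0.03 [299.79443342 225.95089137]
0.0095 0.013417749992713616 -0.03 [342.25013233 225.90216868]
0.0095 -0.013417749992713616 -0.04 [298.52624468 232.11041567]
0.0095 0.013417749992713616 -0.04 [343.44371341 232.05836847]
0.0095 -0.013417749992713616 -0.05 [297.10208796 239.02799107]
0.0095 0.013417749992713616 -0.05 [344.78407861 238.97214954]
```

View pics/c4.png

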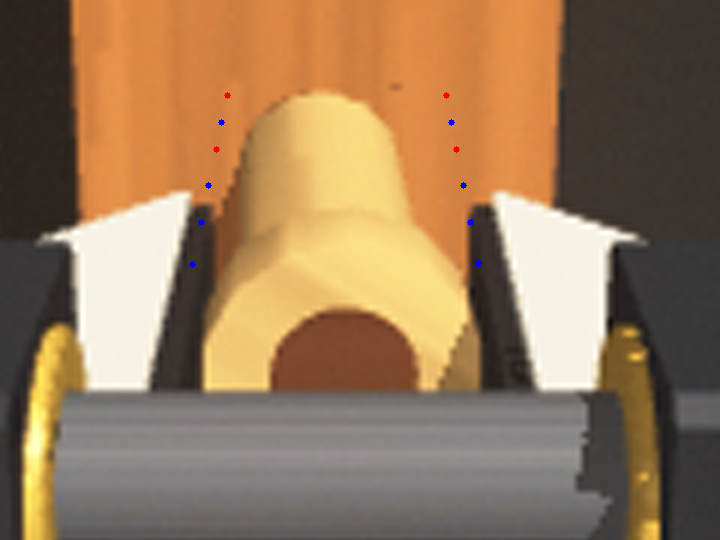

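The overlay shows the fingertips at about crop row 200, roughly 30 mm above the nominal TCP height. They are holding the cap, and the shaft below is free. I'll open and probe lower in small steps while watching the force.

Emit:
apply_moves(
  increments=[
    [[0,0,0],[0,0,0],0.5],
    [[0,0,0],[0,0,0],0.5],
    [[0,0,0],[0,0,0.01],0.5],
    [[0,0,0],[0,0,0.02],0.5],
    [[0,0,0],[0,0,0.02],0.5],
  ],
)

```text
time: 5.75
position: [0.4899, -0.3262, 0.0409]
ee_rot: [0.591, 0.807, 0.0, -0.0]
wrist_force: [0.4, -0.5, 0.8]
gripper_width: 0.0459
gripper_force: 0.0
```

No force with the TCP nominally below the block top, so the tips are higher than stated. I'll continue down.

Emit:
apply_moves(
  increments=[
    [[0,0,0],[0,0,0.012],0.5],
    [[0,0,0],[0,0,0.024],0.5],
    [[0,0,0],[0,0,0.035],0.5],
    [[0,0,0],[0,0,0.035],0.5],
  ],
)

```text
time: 6.25
position: [0.4899, -0.3262, 0.0304]
ee_rot: [0.591, 0.807, -0.0, -0.0]
wrist_force: [0.8, -0.1, 0.4]
gripper_width: 0.0458
gripper_force: 0.0
```

Emit:
apply_moves(
  increments=[
    [[0,0,0],[0,0,0.01],0.5],
    [[0,0,0],[0,0,0.02],0.5],
    [[0,0,0],[0,0,0.02],0.5],
  ],
)

```text
time: 6.62
position: [0.4899, -0.3262, 0.0245]
ee_rot: [0.591, 0.807, 0.0, -0.0]
wrist_force: [-0.0, 0.3, 0.5]
gripper_width: 0.046
gripper_force: 0.0
```

```bash
python3 - <<'E'
from h import *
s=robot.sense(); d=snap("wrist","w5"); print(s["position"],s["gripper_width"],s["wrist_force"])
im=cv2.resize(d["image"],None,fx=6,fy=6,interpolation=cv2.INTER_CUBIC)
cv2.imwrite("pics/c5.png",im[190*6:285*6,265*6:385*6][:600,:800])
E
```

```text
[ 0.48990396 -0.3261869   0.02450619] 0.04595087566730203 [-0.04237086  0.28767059  0.51736127]
```

View pics/c5.png

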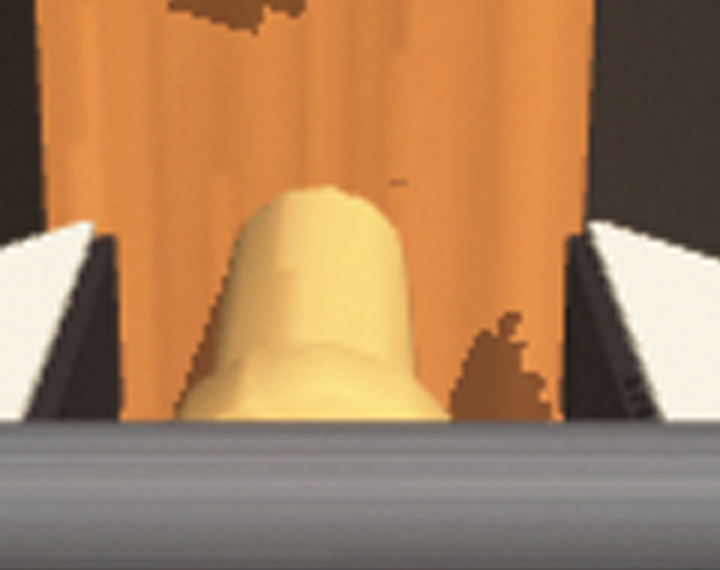

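Fingertips are at crop row 230 and the shaft base at row 187, so the tips are about 15 mm above the block. I'll close here on the shaft.

Emit:
apply_moves(
  increments=[
    [[0,0,0],[0,0,0.01],0.3],
    [[0,0,0],[0,0,0.01],0],
    [[0,0,0],[0,0,0.01],0],
    [[0,0,0],[0,0,0.01],0],
    [[0,0,0],[0,0,0.01],0],
  ],
  squeeze=15,
)

```text
time: 7.3
position: [0.4901, -0.3263, 0.0219]
ee_rot: [0.591, 0.807, -0.0, 0.0]
wrist_force: [-0.9, -0.3, -0.8]
gripper_width: 0.0257
gripper_force: 15.0
```

Emit:
apply_moves(
  increments=[
    [[0,0,0],[0,0,0],0],
    [[0,0,0],[0,0,0],0],
  ],
)

```text
time: 7.55
position: [0.4901, -0.3263, 0.0218]
ee_rot: [0.591, 0.807, -0.0, 0.0]
wrist_force: [0.3, -0.2, 0.2]
gripper_width: 0.0263
gripper_force: 15.0
```

```bash
python3 - <<'E'
from h import *
s=robot.sense(); d=snap("wrist","w6"); print(s["position"],s["gripper_width"],s["wrist_force"])
im=cv2.resize(d["image"],None,fx=6,fy=6,interpolation=cv2.INTER_CUBIC)
cv2.imwrite("pics/c6.png",im[190*6:285*6,265*6:385*6][:600,:800])
E
```

```text
[ 0.490103   -0.32633755  0.02182721] 0.026296497384849966 [ 0.33750182 -0.20295262  0.1844952 ]
```

View pics/c6.png

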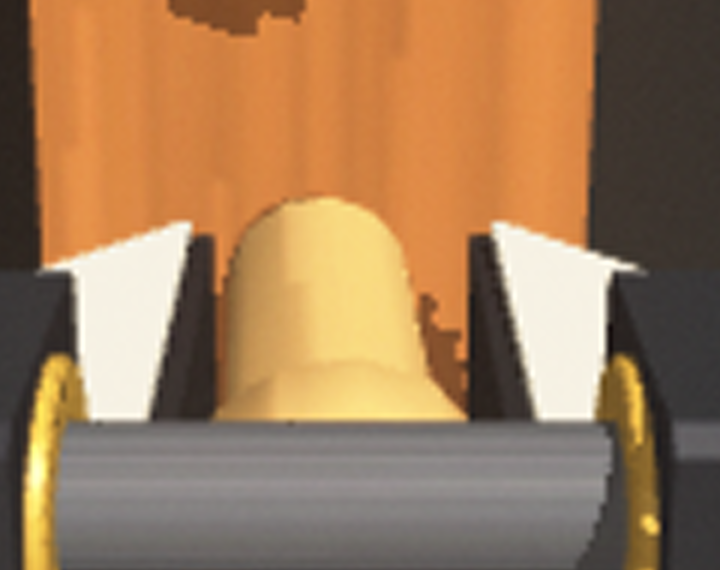

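The pads still touch only the cap: there are gaps beside the shaft at crop columns 213-228 and 415-470. The pads are long, so the tips need to sit just above the block. I'll open and probe down to contact.

Emit:
apply_moves(
  increments=[
    [[0,0,0],[0,0,0],0.45],
    [[0,0,0],[0,0,0],0.45],
    [[0,0,0],[0,0,0.01],0.45],
    [[0,0,0],[0,0,0.02],0.45],
    [[0,0,0],[0,0,0.02],0.45],
  ],
)

```text
time: 8.22
position: [0.4899, -0.3262, 0.0154]
ee_rot: [0.591, 0.807, 0.0, -0.0]
wrist_force: [-0.3, 0.5, -0.6]
gripper_width: 0.0413
gripper_force: 0.0
```

Emit:
apply_moves(
  increments=[
    [[0,0,0],[0,0,0.005],0.45],
    [[0,0,0],[0,0,0.01],0.45],
    [[0,0,0],[0,0,0.01],0.45],
  ],
)

```text
time: 8.6
position: [0.49, -0.3263, 0.0127]
ee_rot: [0.591, 0.807, -0.0, -0.0]
wrist_force: [-0.6, -0.5, -0.2]
gripper_width: 0.0412
gripper_force: 0.0
```

Emit:
apply_moves(
  increments=[
    [[0,0,0],[0,0,0],0.3],
    [[0,0,0],[0,0,0],0],
    [[0,0,0],[0,0,0],0],
    [[0,0,0],[0,0,0],0],
    [[0,0,0],[0,0,0],0],
  ],
  squeeze=12,
)

```text
time: 9.22
position: [0.4901, -0.3264, 0.0129]
ee_rot: [0.591, 0.807, -0.0, 0.0]
wrist_force: [0.5, -0.0, 0.1]
gripper_width: 0.0254
gripper_force: 12.0
```

Emit:
apply_moves(
  increments=[
    [[0,0,0],[0,0,0],0.4],
    [[0,0,0],[0,0,0],0.4],
    [[0,0,0],[0,0,0.005],0.4],
    [[0,0,0],[0,0,0.01],0.4],
    [[0,0,0],[0,0,0.01],0.4],
  ],
)

```text
time: 9.85
position: [0.49, -0.3263, 0.0096]
ee_rot: [0.591, 0.807, -0.0, -0.0]
wrist_force: [-0.2, 0.2, 0.4]
gripper_width: 0.0367
gripper_force: 0.0
```

```bash
python3 - <<'E'
from h import *
s=robot.sense(); d=snap("wrist","w7"); print(s["position"],s["gripper_width"],s["wrist_force"])
im=cv2.resize(d["image"],None,fx=4,fy=4,interpolation=cv2.INTER_CUBIC)
cv2.imwrite("pics/c7.png",np.vstack([im[195*4:265*4,245*4:405*4],cv2.resize(snap("scene","a7")["image"][205:265,130:250],(640,320),interpolation=cv2.INTER_CUBIC)]))
E
```

```text
[ 0.4899661  -0.32626177  0.0096142 ] 0.0367304960082487 [-0.22548864  0.2462876   0.41628998]
```

View pics/c7.png

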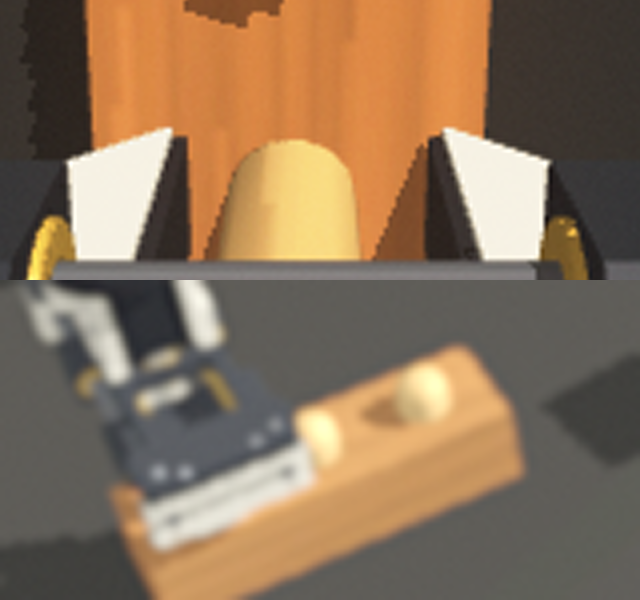

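The tips (crop row 137) are now level with the shaft base (row 140), just above the block top. I'll close.

Emit:
apply_moves(
  increments=[
    [[0,0,0],[0,0,0],0.2],
    [[0,0,0],[0,0,0],0],
    [[0,0,0],[0,0,0],0],
    [[0,0,0],[0,0,0],0],
    [[0,0,0],[0,0,0],0],
  ],
  squeeze=12,
)

```text
time: 10.58
position: [0.4901, -0.3263, 0.0098]
ee_rot: [0.591, 0.807, -0.0, 0.0]
wrist_force: [0.4, 0.8, -0.2]
gripper_width: 0.0241
gripper_force: 11.7
```

Emit:
apply_moves(
  increments=[
    [[0,0,0],[0,0,0],0],
    [[0,0,0],[0,0,0],0],
    [[0,0,0],[0,0,0],0],
  ],
)

```text
time: 10.95
position: [0.4901, -0.3264, 0.0098]
ee_rot: [0.591, 0.807, -0.0, 0.0]
wrist_force: [0.3, -0.4, -0.1]
gripper_width: 0.0237
gripper_force: 11.7
```

```bash
python3 - <<'E'
from h import *
s=robot.sense(); d=snap("wrist","w8"); print(s["position"],s["gripper_width"],s["gripper_force"],s["wrist_force"])
h=cv2.cvtColor(d["image"],cv2.COLOR_BGR2HSV)
for r in(222,228,232,236,240,244,248,252,258):
    st="".join("K" if v<90 else ("w" if sa<60 else ("Y" if sa<150 else "o")) for _,sa,v in h[r,285:355])
    print(r,st)
E
```

```text
[ 0.4900815  -0.32636439  0.00981492] 0.023701899425974428 11.66301603334432 [ 0.27071713 -0.37932565 -0.13582159]
222 oooooooooooooooooooooooooooooooooooooooooooooooooooooooooooooooooooooo
228 ooooooYYwwwwwYooooooooooooooooooooooooooooooooooooooooooooooYwwwwwwYoo
232 wwwwwwwwwwwwwKKKKooooooooYYYYYYYYYYYYYYYYYYoooooooooooooKKKKKwwwwwwwww
236 wwwwwwwwwwwwKKKKKooooYYYYYYYYYYYYYYYYYYYYYYYYYooooooooooKKKKKKwwwwwwww
240 wwwwwwwwwwwKKKKKKKYYYYYYYYYYYYYYYYYYYYYYYYYYYYYYooooooooKKKKKKwwwwwwww
244 wwwwwwwwwwKKKKKKKYYYYYYYYYYYYYYYYYYYYYYYYYYYYYYYYoooooooKKKKKKKwwwwwww
248 wwwwwwwwwwKKKKKKKYYYYYYYYYYYYYYYYYYYYYYYYYYYYYYYYYooooooKKKKKKKKwwwwww
252 wwwwwwwwwKKKKKKKKYYYYYYYYYYYYYYYYYYYYYYYYYYYYYYYYYYoooooKKKKKKKKKwwwww
258 wwwwwwwKKKKKKKKKKYYYYYYYYYYYYYYYYYYYYYYYYYYYYYYYYYYYooooKKKKKKKKKKwwww
```

The left pad touches the shaft while the right one has a 7 px gap, so the chimney sits about 2.5 mm towards tool -y. I'll open, shift and re-grip.

Emit:
apply_moves(
  increments=[
    [[0,0,0],[0,0,0],0.4],
    [[0,0,0],[0,0,0],0.4],
    [[0,0,0],[0,-0.008,0.003],0.4],
    [[0,0,0],[0,-0.008,0.003],0.4],
    [[0,0,0],[0,-0.008,0.003],0.2],
    [[0,0,0],[0,-0.008,0.003],0],
    [[0,0,0],[0,-0.008,0.003],0],
    [[0,0,0],[0,-0.008,0.003],0],
    [[0,0,0],[0,-0.008,0.003],0],
  ],
  squeeze=12,
)

```text
time: 12.12
position: [0.4879, -0.3274, 0.0093]
ee_rot: [0.591, 0.807, -0.0, 0.0]
wrist_force: [0.4, -0.2, 4.1]
gripper_width: 0.0214
gripper_force: 12.8
```

```bash
cat > strip.py <<'E'
from h import *
s=robot.sense(); d=snap("wrist"); print(s["position"],s["gripper_width"],s["gripper_force"],s["wrist_force"])
h=cv2.cvtColor(d["image"],cv2.COLOR_BGR2HSV)
for r in(224,228,232,240,248,256):
    print(r,"".join("K" if v<90 else ("w" if sa<60 else ("Y" if sa<150 else "o")) for _,sa,v in h[r,285:355]))
E
python3 strip.py
```

```text
[ 0.48792406 -0.32737507  0.00928413] 0.021430557367926248 12.750237935688347 [ 0.40681862 -0.15234518  4.07393698]
224 oooooooooooooooooooooooooooooooooooooooooooooooooooooooooooooooooooooo
228 ooooooooYYwwwwwYooooooooooooooooooooooooooooooooooooooooooYwwwwwwYoooo
232 wwwwwwwwwwwwwwwKKKKoooooooooooYYYYYYYYYYYYYooooooooooooKKKKwwwwwwwwwww
240 wwwwwwwwwwwwwKKKKKKoooYYYYYYYYYYYYYYYYYYYYYYYYYYYYYoooKKKKKKwwwwwwwwww
248 wwwwwwwwwwwwKKKKKKKYYYYYYYYYYYYYYYYYYYYYYYYYYYYYYYYYYoKKKKKKKKwwwwwwww
256 YwwwwwwwwwKKKKKKKKKYYYYYYYYYYYYYYYYYYYYYYYYYYYYYYYYYYYKKKKKKKKKKwwwwww
```

Centred now, width about 21 mm. I'll let it settle with a firmer grip, then lift.

Emit:
apply_moves(
  increments=[
    [[0,0,0],[0,0,0],0],
    [[0,0,0],[0,0,-0.002],0],
    [[0,0,0],[0,0,-0.003],0],
  ],
  squeeze=20,
)

```text
time: 12.55
position: [0.4874, -0.3268, 0.0094]
ee_rot: [0.591, 0.807, -0.0, -0.001]
wrist_force: [-0.4, 0.1, -0.3]
gripper_width: 0.0212
gripper_force: 19.3
```

```bash
python3 strip.py
```

```text
[ 0.487402   -0.32675677  0.00935576] 0.021228433983665473 19.3427571005941 [-0.41667512  0.11830366 -0.30998914]
224 oooooooooooooooooooooooooooooooooooooooooooooooooooooooooooooooooooooo
228 ooooooooYYwwwwwYoooooooooooooooooooooooooooooooooooooooooYYwwwwwYYoooo
232 wwwwwwwwwwwwwwwKKKKoooooooooooYYYYYYYYYYYYYoooooooooooKKKKKwwwwwwwwwww
240 wwwwwwwwwwwwwwKKKKKYooYYYYYYYYYYYYYYYYYYYYYYYYYYYYYoooKKKKKKwwwwwwwwww
248 wwwwwwwwwwwwKKKKKKKKYYYYYYYYYYYYYYYYYYYYYYYYYYYYYYYYYoKKKKKKKKwwwwwwww
256 YwwwwwwwwwwKKKKKKKKYYYYYYYYYYYYYYYYYYYYYYYYYYYYYYYYYYYKKKKKKKKKwwwwwww
```

Emit:
apply_moves(
  increments=[
    [[0,0,0],[0,0,-0.02],0],
    [[0,0,0],[0,0,-0.06],0],
    [[0,0,0],[0,0,-0.12],0],
    [[0,0,0],[0,0,-0.22],0],
    [[0,0,0],[0,0,-0.34],0],
    [[0,0,0],[0,0,-0.46],0],
    [[0,0,0],[0,0,-0.535],0],
    [[0,0,0],[0,0,-0.535],0],
  ],
)

```text
time: 13.6
position: [0.4887, -0.3278, 0.1729]
ee_rot: [0.591, 0.807, -0.0, 0.002]
wrist_force: [0.3, -0.4, -0.8]
gripper_width: 0.0216
gripper_force: 19.4
```

```bash
python3 strip.py; python3 - <<'E'
from h import *
a=load("scene1"); print("hole scene",plane(a,325,221,.1))
print(rel([.578,.005,.17],down(np.radians(22))))
E
```

```text
[ 0.48867498 -0.32777031  0.17291378] 0.021638999014909753 19.405986617393864 [ 0.33495794 -0.39114795 -0.78504325]
224 KKKKKKKKKKKKKKKKKKKKKKKKKKKKKKKKKKYYYYYKKKKKKKKKKKKKKKKKKKKKKKKKKKKKKK
228 KKKKKKKKwwwwwwwwKKKKKKKKKKKKYYYYYYYYYYYYYYYYYYKKKKKKKKKKKKwwwwwwwwKKKK
232 wwwwwwwwwwwwwwwKKKKKKKKKKKYYYYYYYYYYYYYYYYYYYYYKKKKKKKKKKKKwwwwwwwwwww
240 wwwwwwwwwwwwwwKKKKKKKYYYYYYYYYYYYYYYYYYYYYYYYYYYYYYYKKKKKKKKwwwwwwwwww
248 wwwwwwwwwwwwKKKKKKKKYYYYYYYYYYYYYYYYYYYYYYYYYYYYYYYYYKKKKKKKKKwwwwwwww
256 YwwwwwwwwwwKKKKKKKKYYYYYYYYYYYYYYYYYYYYYYYYYYYYYYYYYYYKKKKKKKKKwwwwwww
hole scene [0.57116509 0.08775956 0.1       ]
(array([ 0.0002,  0.0005, -0.0248]), array([0.9652, 0.6198, 0.0026]))
```

Emit:
apply_moves(
  increments=[
    [[0,0,-0.004],[0.15,0.096,0],0],
    [[0,0,-0.008],[0.3,0.19,0],0],
    [[0,0,-0.012],[0.45,0.29,0],0],
    [[0,0,-0.016],[0.6,0.385,0],0],
    [[0,0,-0.02],[0.75,0.48,0],0],
    [[0,0,-0.025],[0.88,0.565,0],0],
    [[0,0,-0.025],[0.965,0.62,0],0],
    [[0,0,-0.025],[0.965,0.62,0],0],
    [[0,0,-0.025],[0.965,0.62,0],0],
  ],
)

```text
time: 14.78
position: [0.5772, 0.0045, 0.1693]
ee_rot: [0.559, 0.829, -0.001, -0.001]
wrist_force: [-0.3, -0.0, -1.0]
gripper_width: 0.0217
gripper_force: 19.5
```

```bash
python3 - <<'E'
from h import *
d=snap("wrist","w9"); cv2.imwrite("pics/w9c.png",cv2.resize(d["image"],(800,500),interpolation=cv2.INTER_CUBIC)); s=robot.sense(); print(s["position"],s["ee_rot"],proj(d,[.571,.088,.1]))
E
```

```text
[0.5773744  0.00412927 0.16953692] [ 5.59273024e-01  8.28983164e-01 -5.46427902e-04 -5.47870026e-04] [348.91779892 112.74955209]
```

View pics/w9c.png

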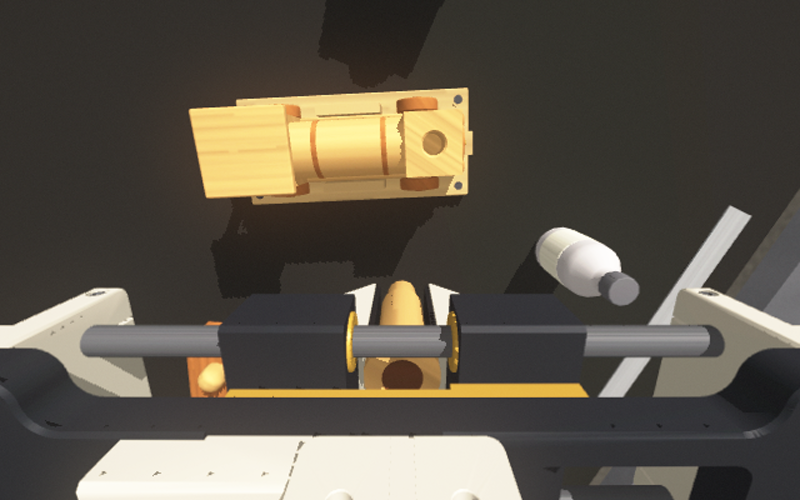

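The view shows the chimney hole at (434,142), which is (347,113.6) in original pixels. It also shows the cradle corners at (237,99), (468,88), (467,193) and (254,203), the cab roof at left, and the chimney held upright in the fingers.

```bash
python3 - <<'E'
from h import *
np.set_printoptions(precision=4,suppress=True)
d=load("w9"); g=cv2.cvtColor(d["image"],cv2.COLOR_BGR2HSV)
def P(u,v,z): return plane(d,u/1.25-.1,v/1.25-.1,z)[:2]
ang=lambda a,b: np.degrees(np.arctan2(*(b-a)[::-1]))
c=g[98:130,330:364]; m=((c[...,2]<190)|(c[...,1]>165)).astype(np.uint8)
for r in c[::2,:,2]: print(" ".join(f"{x:3d}" for x in r[::2]))
print("hole",P(434,142,.1))
C=[P(468,88,.012),P(467,193,.012),P(237,99,.012)]
print(C,ang(C[2],C[0]),ang(C[1],C[0])-90)
Rf=[P(190,110,.11),P(293,106,.11),P(297,194,.11),P(205,197,.11)]
print(Rf,ang(Rf[0],Rf[1]),ang(Rf[3],Rf[2]),ang(Rf[2],Rf[1])-90,ang(Rf[3],Rf[0])-90)
E
```

```text
250 250 250 251 250 250 252 250 249 248 249 248 246 245 243 247 250
252 251 250 250 251 251 250 251 251 249 249 249 248 247 245 244 244
253 253 251 250 250 250 251 250 251 252 250 249 249 249 248 246 245
249 252 253 252 251 250 250 227 167 169 210 251 249 248 249 249 247
249 245 251 253 253 237 184 155 148 149 152 165 245 250 249 249 249
252 251 247 249 248 221 179 177 179 184 150 146 163 251 251 249 249
251 252 251 249 223 192 186 180 177 178 177 150 150 186 251 252 250
248 250 251 251 230 188 194 193 182 177 174 175 147 183 250 250 251
249 249 249 250 205 182 186 190 195 185 180 175 150 198 250 251 250
251 250 249 250 208 182 182 185 187 193 190 180 150 220 249 250 250
251 251 251 250 232 179 184 179 181 185 192 181 166 238 251 250 250
248 250 250 251 254 175 176 180 181 181 184 153 234 249 253 252 250
245 246 250 250 252 255 180 175 180 182 159 243 246 246 251 253 252
245 247 244 248 250 251 255 253 253 251 253 252 252 250 246 249 252
246 244 246 245 245 250 250 251 253 251 248 249 250 252 251 248 245
246 246 245 245 246 244 248 250 250 251 250 249 248 250 251 251 250
hole [0.5697 0.0868]
[array([0.5864, 0.1474]), array([0.6266, 0.0586]), array([0.389 , 0.0576])] 24.452004367446154 24.34463690029216
[array([0.4059, 0.0432]), array([0.4706, 0.0719]), array([0.491 , 0.0158]), array([ 0.4292, -0.0115])] 23.931173015791742 23.801384717098184 19.903059763634147 23.082033216703877
```

```bash
python3 - <<'E'
from h import *
np.set_printoptions(precision=4,suppress=True)
d=load("w9"); g=cv2.cvtColor(d["image"],cv2.COLOR_BGR2HSV)
m=np.zeros((400,640),np.uint8); m[98:130,330:364]=(g[98:130,330:364,2]<225)
c=max(cv2.findContours(m,cv2.RETR_EXTERNAL,cv2.CHAIN_APPROX_NONE)[0],key=cv2.contourArea)
(x,y),ax,_=cv2.fitEllipse(c); print(x,y,ax); H=plane(d,x,y,.1); print("hole",H)
# tenon/shaft columns and the foot's top row in the hand
for r in range(218,262,3):
    k=np.where((g[r,290:360,1]>70)&(g[r,290:360,2]>110)&(g[r,290:360,0]>12))[0]+290
    if len(k): print(r,k.min(),k.max(),(k.min()+k.max())/2)
M=np.linalg.inv(np.array(d["mount"]))
def pt(p):
    q=M[:3,:3]@np.array(p)+M[:3,3]; x=q[:2]/q[2]; x=x*(1+d["k1"]*(x@x)); return x*[d["fx"],d["fy"]]+[d["cx"],d["cy"]]
for p in((.0065,0,-.0156),(.0075,0,-.0176),(.01,0,-.0356),(0,.01,-.0356),(0,-.01,-.0356)): print(p,pt(p))
E
```

```text
347.1832580566406 113.48461151123047 (18.163429260253906, 19.56444549560547)
hole [0.5698 0.0868 0.1   ]
224 319 323 321.0
227 313 329 321.0
230 312 331 321.5
233 311 332 321.5
236 309 333 321.0
239 307 335 321.0
242 306 336 321.0
245 305 337 321.0
248 305 337 321.0
251 305 359 332.0
254 304 359 331.5
257 304 359 331.5
260 319 337 328.0
(0.0065, 0, -0.0156) [320.572  221.7171]
(0.0075, 0, -0.0176) [320.5634 221.3799]
(0.01, 0, -0.0356) [320.4947 227.9535]
(0, 0.01, -0.0356) [336.5982 242.92  ]
(0, -0.01, -0.0356) [304.4484 242.9577]
```

```bash
python3 - <<'E'
from h import *
D=down(np.radians(24.2)); p=np.array([.5698,.0868,.095])-D@[-.0012,.0002,0]
print(p,rel(p,D))
E
```

```text
[0.56912567 0.08781256 0.095     ] (array([-0.0005, -0.0001, -0.0123]), array([0.2689, 0.0793, 0.2484]))
```

Emit:
apply_moves(
  increments=[
    [[0,0,-0.004],[0.09,0.026,0],0],
    [[0,0,-0.008],[0.18,0.053,0],0],
    [[0,0,-0.0123],[0.2689,0.0793,0.05],0],
    [[0,0,-0.0123],[0.2689,0.0793,0.12],0],
    [[0,0,-0.0123],[0.2689,0.0793,0.2],0],
    [[0,0,-0.0123],[0.2689,0.0793,0.2484],0],
    [[0,0,-0.0123],[0.2689,0.0793,0.2484],0],
  ],
)

```text
time: 15.7
position: [0.5691, 0.0879, 0.0948]
ee_rot: [0.543, 0.84, -0.001, -0.001]
wrist_force: [-0.3, 0.5, 0.5]
gripper_width: 0.0215
gripper_force: 19.5
```

```bash
python3 - <<'E'
from h import *
np.set_printoptions(precision=4,suppress=True)
D=down(np.radians(24.2)); p=np.array([.5691,.0878,.080])
print(robot.sense()["position"],rel(p,D))
d=snap("wrist","w10"); g=cv2.cvtColor(d["image"],cv2.COLOR_BGR2HSV)
print(proj(d,[.5698,.0868,.1]),proj(d,np.array([.5698,.0868,.1])+D@[.00825,0,0]))
for r in range(206,250,2): print(r," ".join(f"{x:3d}" for x in g[r,296:348:2,2]))
E
```

```text
[0.5691 0.0879 0.0948] (array([-0.0007, -0.0002, -0.0001]), array([-0.0003,  0.0001,  0.0494]))
[320.8993 226.6321] [320.8788 215.9391]
206 250 250 250 251 251 250 251 252 251 250 249 249 249 248 247 246 244 245 249 250 252 252 252 252 251 250
208 252 251 250 251 251 251 250 250 252 251 250 250 249 250 249 247 246 245 243 246 250 251 252 252 252 251
210 253 252 251 251 250 250 251 251 250 251 252 251 250 249 249 249 248 247 246 244 245 249 250 252 252 252
212 252 253 253 252 251 250 250 251 251 251 250 252 251 250 249 249 249 249 248 246 245 243 246 250 251 252
214 246 250 252 253 252 251 250 250 250 251 251 250 251 252 251 250 249 249 249 248 247 246 244 245 248 250
216 251 248 248 252 253 253 252 251 250 250 229 175 171 173 209 251 250 249 249 249 248 247 246 245 243 246
218 252 252 250 247 249 252 253 253 237 194 186 183 186 189 192 175 233 250 250 249 249 249 248 248 246 243
220 251 252 252 251 249 247 251 246 201 179 183 185 185 184 186 189 187 190 252 250 249 249 249 249 248 246
222 249 250 251 252 252 250 243 220 166 179 177 181 184 187 182 186 180 168 230 252 251 250 249 249 
[... 711 characters left out ...]
 247 249 250 251 252 250 246 253 251  64  66 119 247
238 247 216  77  76 136 170 165 179 193 214 235 241 246 248 250 250 251 251 250 246 250 251  57  66  84 247
240 247 168  75  73  99 165 167 183 195 216 236 242 246 248 250 250 251 251 251 246 216 245  56  66  72 246
242 247 100  75  71  89 150 171 182 198 220 236 242 246 248 249 250 251 251 251 249 175 246  56  65  68 216
244 246  74  73  67  89 152 174 186 150 221 237 242 247 248 250 250 251 251 251 249 161 250  53  67  65 173
246 238  71  74  64  89 154 177 190 151 223 237 243 247 248 250 250 251 251 251 249 150 249  55  64  67 124
248 215  72  72  65  85 158 180 192 204 216 228 241 247 248 250 250 251 251 251 249 244 232  54  59  52  90
```

Emit:
apply_moves(
  increments=[
    [[0,0,0],[0.001,0,0.02],0],
    [[0,0,0],[0.001,0,0.035],0],
    [[0,0,0],[0.001,0,0.05],0],
    [[0,0,0],[0.001,0,0.05],0],
  ],
)

```text
time: 16.25
position: [0.5694, 0.0889, 0.0805]
ee_rot: [0.543, 0.84, -0.0, -0.0]
wrist_force: [0.2, -0.6, 0.8]
gripper_width: 0.0214
gripper_force: 19.7
```

Emit:
apply_moves(
  increments=[
    [[0,0,0],[0,0,0.013],0],
    [[0,0,0],[0,0,0.026],0],
    [[0,0,0],[0,0,0.036],0],
    [[0,0,0],[0,0,0.036],0],
  ],
)

```text
time: 16.75
position: [0.5694, 0.0889, 0.0695]
ee_rot: [0.543, 0.84, -0.0, -0.0]
wrist_force: [-0.9, -0.7, -0.9]
gripper_width: 0.0213
gripper_force: 20.1
```

Going in freely, now about 15 mm deep. Continuing to the seat at about 0.0645.

Emit:
apply_moves(
  increments=[
    [[0,0,0],[0,0,0.008],0],
    [[0,0,0],[0,0,0.014],0],
    [[0,0,0],[0,0,0.018],0],
    [[0,0,0],[0,0,0.018],0],
  ],
)

```text
time: 17.25
position: [0.5696, 0.089, 0.0644]
ee_rot: [0.543, 0.84, -0.0, -0.0]
wrist_force: [-0.8, -0.7, -1.0]
gripper_width: 0.0212
gripper_force: 20.1
```

Emit:
apply_moves(
  increments=[
    [[0,0,0],[0,0,0.003],0],
    [[0,0,0],[0,0,0.005],0],
    [[0,0,0],[0,0,0.005],0],
  ],
)

```text
time: 17.62
position: [0.5698, 0.0891, 0.0643]
ee_rot: [0.543, 0.84, 0.0, 0.0]
wrist_force: [-4.5, -0.8, 8.8]
gripper_width: 0.0212
gripper_force: 23.9
```

Contact: 8.8 N at TCP z 0.0643, which is the predicted seat. Release and lift.

Emit:
apply_moves(
  increments=[
    [[0,0,0],[0,0,-0.004],0.1],
    [[0,0,0],[0,0,-0.004],0.42],
    [[0,0,0],[0,0,-0.005],0.42],
    [[0,0,0],[0,0,-0.005],0.42],
    [[0,0,0],[0,0,-0.005],0.42],
    [[0,0,0],[0,0,-0.03],0.42],
    [[0,0,0],[0,0,-0.1],0.42],
    [[0,0,0],[0,0,-0.2],0.6],
    [[0,0,0],[0,0,-0.3],0.8],
    [[0,0,0],[0,0,-0.4],1],
    [[0,0,0],[0,0,-0.4],1],
  ],
)

```text
time: 19.0
position: [0.5711, 0.0891, 0.186]
ee_rot: [0.543, 0.84, 0.002, 0.002]
wrist_force: [0.1, 0.5, -0.4]
gripper_width: 0.0741
gripper_force: 0.0
```

```bash
python3 - <<'E'
from h import *
s=robot.sense(); print(s["position"],s["qpos"])
# target over engine middle, closing across the boiler
D=down(np.radians(114.2)); print(rel([.5061,.058,.18],D)); D=down(np.radians(-65.8)); print(rel([.5061,.058,.18],D))
E
```

```text
[0.57112191 0.0890962  0.18602197] [ 2.22153065e-02  4.39439425e-01  1.38680828e+00 -3.62193642e-05
  1.30948657e+00 -4.01016763e-01]
(array([ 0.0008,  0.0019, -0.4997]), array([-0.0054, -0.2403,  0.0188]))
(array([ 0.0019, -0.0008,  0.5003]), array([-0.0054, -0.2403,  0.0188]))
```

Chimney released. Now I'll turn to close across the boiler, with the wrist camera at the cab end, and check the chimney.

Emit:
apply_moves(
  increments=[
    [[0,0,-0.055],[0,-0.03,0],1],
    [[0,0,-0.11],[0,-0.06,0],1],
    [[0,0,-0.165],[0,-0.09,0],1],
    [[0,0,-0.22],[0,-0.12,0],1],
    [[0,0,-0.275],[0,-0.15,0],1],
    [[0,0,-0.33],[0,-0.18,0],1],
    [[0,0,-0.385],[0,-0.21,0],1],
    [[0,0,-0.44],[0,-0.24,0],1],
    [[0,0,-0.5],[-0.005,-0.24,0],1],
    [[0,0,-0.5],[-0.005,-0.24,0],1],
    [[0,0,-0.5],[-0.005,-0.24,0],1],
  ],
)

```text
time: 20.38
position: [0.5043, 0.0581, 0.1826]
ee_rot: [-0.208, 0.978, 0.0, -0.0]
wrist_force: [0.3, 1.0, 0.2]
gripper_width: 0.0919
gripper_force: 0.0
```

```bash
python3 - <<'E'
from h import *
np.set_printoptions(precision=4,suppress=True)
s=robot.sense(); print(s["position"],s["ee_rot"])
d=snap("wrist","w11"); a=snap("scene","a11"); b=snap("side","b11")
g=cv2.cvtColor(d["image"],cv2.COLOR_BGR2HSV)
yaw=np.radians(24.2);f=np.array([np.cos(yaw),np.sin(yaw),0]);l=np.array([-f[1],f[0],0]);O=np.array([.5069,.0585,.034])
E=lambda x,y,z:O+f*x+l*y+[0,0,z]
for n,p in dict(captop=(69,0,121),capL=(69,13.5,121),capR=(69,-13.5,121),capfront=(82.5,0,121),caprear=(55.5,0,121),should=(69,0,66),mid=(0,0,62),roofFL=(-34,31,76)).items():
    q=E(*np.array(p)/1000); print(n,proj(d,q),proj(a,q),proj(b,q))
m=((g[...,1]<190)&(g[...,1]>60)&(g[...,2]>120)&(g[...,0]>10)&(g[...,0]<30)).astype(np.uint8)
u,v=proj(d,E(.069,0,.121)).astype(int)
for r in range(v-26,v+26,2): print(r,"".join("K" if q<90 else ("o" if sa>160 else "Y" if q>215 else "y") for _,sa,q in g[r,u-36:u+36]))
E
```

```text
[0.5043 0.0581 0.1826] [-0.2082  0.9781  0.0001 -0.0004]
captop [320.9961 284.5225] [324.8696 205.1689] [302.3672 210.1751]
capL [335.8054 284.4722] [328.7506 202.9341] [302.197  212.7046]
capR [306.1883 284.5702] [320.9408 207.4312] [302.5346 207.6887]
capfront [321.0562 297.299 ] [328.3902 207.8053] [297.4166 210.1726]
caprear [320.9342 271.3601] [321.3973 202.5685] [307.319  210.1775]
should [321.0608 255.9607] [324.499  220.7425] [302.7483 227.23  ]
mid [320.798  194.5624] [307.7807 208.7784] [327.5523 228.4591]
roofFL [352.7305 164.2246] [308.3808 194.201 ] [340.2077 230.2525]
258 KKKKKKKKKKKKKKKyyYYYYYyYYYYyyyyyyyyyyyyyyyyyyYYYYYYYYYYYYYyyKKKKKKKKKKKK
260 KKKKKKKKKKKKKKKKyyyyyyyyyyyyyyyyyyyyyyyyyyyyyyyyyyyyyyyyyyKKKKKKKKKKKKKK
262 KKKKKKKKKKKKKKKKKKKKKKKyKKKyyyyyyyyyKyyyyyyyyyyyyyyyyyyyyyyyyyyyKyyyKKKK
264 KKKKKKKKKKKKKKyyKKyyKyyyyyyyyyyyyyyyyyyyyyyyyyyyyyyyyyyyyyyyyyyyyyyyyyyy
266 KKKyyyyyyyyyyyyyyyyyyyyyyyyyyyyyyyyyyyyyyyyyyyyyyyyyyyyyyyyyyyyyyyyyyyyy
268 KKKKKKKKKyyyKyyyyyyyyyyyyyyyyyyyyyyyyyyyyyyyyyyyyyyyyyyyyyyyyyyyyyyyyyyy
270 KyKKKKyyyyyyyyyyyyyyyyyyyyyyyyyyyyyyyyyyyyyyy
[... 790 characters left out ...]
KKKKKKK
292 KKKKKKKKKKKKKKKKKKKKKKKKyyYYYYYYYYYyyyyyYYYYYYYYYYyKKKKKKKKKKKKKKKKKKKKK
294 KKKKKKKKKKKKKKKKKKKKKKKKKKyyYYYYYYYYYYYYYYYYYYYYyKKKKKKKKKKKKKKKKKKKKKKK
296 KKKKKKKKKKKKKKKKKKKKKKKKKKKKKyYYYYYYYYYYYYYYYyKKKKKKKKKKKKKKKKKKKKKKKKKK
298 KKKKKKKKKKKKKKKKKKKKKKKKKKKKKKKKKKKyyYyyKKKKKKKKKKKKKKKKKKKKKKKKKKKKKKKK
300 KKKKKKKKKKKKKKKKKKKKKKKKKKKKKKKKKKKKKKKKKKKKKKKKKKKKKKKKKKKKKKKKKKKKKKKK
302 KKKKKKKKKKKKKKKKKKKKKKKKKKKKKKKKKKKKKKKKKKKKKKKKKKKKKKKKKKKKKKKKKKKKKKKK
304 KKKKKKKKKKKKKKKKKKKKKKKKKKKKKKKKKKKKKKKKKKKKKKKKKKKKKKKKKKKKKKKKKKKKKKKK
306 KKKKKKKKKKKKKKKKKKKKKKKKKKKKKKKKKKKKKKKKKKKKKKKKKKKKKKKKKKKKKKKKKKKKKKKK
308 KKKKKKKKKKKKKKKKKKKKKKKKKKKKKKKKKKKKKKKKKKKKKKKKKKKKKKKKKKKKKKKKKKKKKKKK
```

The chimney cap sits where predicted: front edge at row 298 against 297 expected, columns 306-337 against 306-336. It is upright and home. Now to the boiler.

```bash
python3 - <<'E'
from h import *
print(rel([.5069,.0585,.021],down(np.radians(114.2))))
E
```

```text
(array([ 0.    , -0.0001, -0.0003]), array([-0.0079, -0.0022,  0.5396]))
```

Emit:
apply_moves(
  increments=[
    [[0,0,0],[-0.008,-0.002,0.08],1],
    [[0,0,0],[-0.008,-0.002,0.2],1],
    [[0,0,0],[-0.008,-0.002,0.32],1],
    [[0,0,0],[-0.008,-0.002,0.42],1],
    [[0,0,0],[-0.008,-0.002,0.49],1],
    [[0,0,0],[-0.008,-0.002,0.5],1],
    [[0,0,0],[-0.008,-0.002,0.5],1],
  ],
)

```text
time: 21.4
position: [0.5074, 0.0585, 0.0335]
ee_rot: [-0.21, 0.978, -0.0, 0.0]
wrist_force: [0.3, -0.7, 0.3]
gripper_width: 0.0918
gripper_force: 0.0
```

Emit:
apply_moves(
  increments=[
    [[0,0,0],[-0.001,0,0.015],1],
    [[0,0,0],[-0.001,0,0.03],1],
    [[0,0,0],[-0.001,0,0.042],1],
    [[0,0,0],[-0.001,0,0.042],1],
  ],
)

```text
time: 21.9
position: [0.5071, 0.0586, 0.0202]
ee_rot: [-0.21, 0.978, 0.0, -0.0]
wrist_force: [-1.7, -0.1, 0.9]
gripper_width: 0.0918
gripper_force: 0.0
```

Emit:
apply_moves(
  increments=[
    [[0,0,0],[0,0,0],0.6],
    [[0,0,0],[0,0,0],0.5],
    [[0,0,0],[0,0,0],0.4],
    [[0,0,0],[0,0,0],0.3],
    [[0,0,0],[0,0,0],0.2],
    [[0,0,0],[0,0,0],0],
  ],
  squeeze=15,
)

```text
time: 22.65
position: [0.5075, 0.0584, 0.0205]
ee_rot: [-0.21, 0.978, -0.0, 0.0]
wrist_force: [1.3, -1.4, -0.3]
gripper_width: 0.0434
gripper_force: 15.0
```

Boiler gripped at 43.4 mm. Firm up the grip and lift clear of the cradle, and measure the inspection camera from the saved pictures.

Emit:
apply_moves(
  increments=[
    [[0,0,0],[0,0,0],0],
    [[0,0,0],[0,0,0],0],
    [[0,0,0],[0,0,-0.03],0],
    [[0,0,0],[0,0,-0.07],0],
    [[0,0,0],[0,0,-0.13],0],
    [[0,0,0],[0,0,-0.2],0],
    [[0,0,0],[0,0,-0.3],0],
    [[0,0,0],[0,0,-0.4],0],
    [[0,0,0],[0,0,-0.5],0],
    [[0,0,0],[0,0,-0.5],0],
    [[0,0,0],[0,0,-0.5],0],
  ],
  squeeze=40,
)

```text
time: 24.02
position: [0.5063, 0.0588, 0.1694]
ee_rot: [-0.21, 0.978, 0.0, -0.001]
wrist_force: [-0.0, -0.5, -5.7]
gripper_width: 0.0433
gripper_force: 39.9
```

```bash
python3 - <<'E'
from h import *
np.set_printoptions(precision=4,suppress=True)
s=robot.sense(); print(s["position"],s["ee_rot"],s["gripper_width"],s["wrist_force"],s["moment"])
for n,(x0,y0,x1,y1) in dict(scene1=(418,125,480,172),side1=(215,250,285,310)).items():
    d=load(n); g=cv2.cvtColor(d["image"],cv2.COLOR_BGR2HSV); c=g[y0:y1,x0:x1]
    print(n)
    for r in range(0,y1-y0,2): print(y0+r," ".join(f"{h:02d}/{sa//10:02d}/{v//10:02d}" for h,sa,v in c[r,::4]))
E
```

```text
[0.5063 0.0588 0.1694] [-0.2101  0.9777  0.0003 -0.001 ] 0.04325267758933625 [-0.0198 -0.4501 -5.6913] [ 0.0971 -0.0942  0.0214]
scene1
125 16/12/17 20/09/23 20/09/22 20/10/20 21/08/25 19/09/20 20/10/20 20/10/20 20/10/20 20/09/23 20/09/21 20/09/21 20/09/21 14/13/16 14/13/17 14/13/16
127 15/13/19 20/08/25 20/09/22 19/10/20 20/09/21 20/09/22 19/10/20 19/10/19 19/10/20 20/10/21 20/09/23 20/09/22 20/10/21 14/13/16 14/13/17 14/13/16
129 15/13/19 20/10/21 20/09/20 20/10/20 19/10/20 20/09/22 20/09/22 20/10/19 19/10/19 19/10/19 20/10/21 20/09/24 19/10/20 14/13/16 15/13/17 14/13/16
131 15/13/16 19/10/18 20/10/19 20/10/20 19/10/19 19/10/20 20/09/23 19/07/20 19/09/19 19/10/19 19/10/20 20/09/22 18/11/19 14/13/16 15/13/17 14/13/16
133 14/13/15 18/08/10 19/10/18 20/10/19 19/10/19 19/08/19 18/03/20 60/00/21 20/04/20 19/10/19 20/10/19 20/09/21 17/11/18 14/13/16 15/13/17 14/13/16
135 13/08/09 60/00/06 19/09/13 19/10/19 19/05/18 68/00/20 87/01/21 86/01/20 90/00/19 19/08/19 19/10/19 20/09/22 16/12/17 14/13/16 15/13/17 14/13/16
137 30/00/06 23/01/06 20/01/06 18/10/15 68/00/16 86/01/20 83/01/21 85/00/16 
[... 7087 characters left out ...]
04
302 168/02/04 10/01/04 15/01/04 150/01/04 135/00/05 140/01/07 120/01/08 113/01/08 110/01/08 113/01/08 105/01/10 96/01/11 98/00/11 30/01/05 00/01/04 165/02/04 20/01/04 20/01/04
304 20/01/04 00/01/04 00/01/04 150/00/04 00/01/04 30/01/05 150/01/05 120/01/07 115/01/08 107/02/08 110/00/08 110/01/06 60/00/05 00/02/04 150/01/04 20/01/04 162/02/04 00/01/04
306 08/02/04 170/01/04 75/01/04 00/01/04 15/02/04 00/01/04 150/01/04 00/01/04 132/01/06 110/00/10 120/00/08 105/00/06 08/02/04 156/02/04 15/01/04 23/02/04 170/03/04 00/00/04
308 00/01/04 175/03/04 15/03/04 170/01/04 158/02/04 45/01/04 10/01/04 173/02/04 15/00/08 120/00/15 30/00/06 150/01/05 90/00/04 25/03/04 160/01/04 00/01/04 00/01/04 20/01/04
```

```bash
python3 - <<'E'
from h import *
b=load("side1"); A,B=plane(b,224,271.5,.242)[:2],plane(b,265,278,.242)[:2]; print(A,B,np.linalg.norm(A-B),np.degrees(np.arctan2(*(B-A)[::-1])))
print(rel([.52,.25,.33],down(np.radians(101))))
E
```

```text
[0.53872    0.49777772] [0.45461902 0.48191828] 0.08558326796005387 -169.32078970223063
(array([ 0.0002, -0.0006,  0.0736]), array([-0.3025,  0.5629, -0.5352]))
```

Emit:
apply_moves(
  increments=[
    [[0,0,0.005],[-0.02,0.03,-0.06],0],
    [[0,0,0.015],[-0.06,0.1,-0.15],0],
    [[0,0,0.026],[-0.1,0.18,-0.25],0],
    [[0,0,0.037],[-0.15,0.28,-0.35],0],
    [[0,0,0.05],[-0.2,0.38,-0.43],0],
    [[0,0,0.06],[-0.25,0.46,-0.49],0],
    [[0,0,0.068],[-0.285,0.53,-0.52],0],
    [[0,0,0.073],[-0.302,0.563,-0.535],0],
    [[0,0,0.073],[-0.302,0.563,-0.535],0],
    [[0,0,0.073],[-0.302,0.563,-0.535],0],
  ],
)

```text
time: 25.28
position: [0.5203, 0.2489, 0.33]
ee_rot: [-0.097, 0.995, -0.0, -0.001]
wrist_force: [0.7, -0.3, -3.9]
gripper_width: 0.0431
gripper_force: 39.9
```

```bash
python3 - <<'E'
from h import *
np.set_printoptions(precision=4,suppress=True)
s=robot.sense(); print(s["position"],s["ee_rot"],s["gripper_width"])
d=snap("wrist","w12"); g=cv2.cvtColor(d["image"],cv2.COLOR_BGR2HSV)
for p in([.512,.418,.21],[.505,.468,.242],[.505,.468,.005]): print(proj(d,p))
m=((g[...,2]>85)&(g[...,1]<45)).astype(np.uint8); m[:,:440]=0
n,L,S,C=cv2.connectedComponentsWithStats(m)
for i in range(1,n):
    if S[i,4]>150:
        c=cv2.findContours((L==i).astype(np.uint8),0,1)[0][0]
        print(S[i],C[i],cv2.minAreaRect(c),cv2.approxPolyDP(c,4,True).reshape(-1,2).tolist())
E
```

```text
[0.5203 0.2489 0.33  ] [-0.0966  0.9953 -0.0005 -0.0009] 0.043142652872872514
[462.6823 205.0083]
[523.3962 216.1826]
[436.2481 174.4179]
[ 594   50   46  108 2546] [623.9163 119.2859] ((616.4999389648438, 103.49999237060547), (106.99998474121094, 44.99999237060547), 90.0) [[639, 50], [595, 152], [639, 157]]
[ 440  145   27   57 1140] [450.7553 171.5132] ((453.0, 173.0), (56.0, 26.0), 90.0) [[440, 145], [441, 201], [466, 184], [466, 167], [456, 150]]
[  465   165   175   153 15474] [562.9351 231.2416] ((552.0, 241.0), (152.0, 174.0), 90.0) [[477, 167], [474, 183], [489, 187], [482, 187], [486, 208], [481, 222], [486, 226], [465, 225], [466, 230], [494, 250], [537, 249], [536, 259], [567, 259], [579, 272], [574, 285], [530, 285], [518, 317], [570, 315], [601, 283], [639, 278], [639, 183], [584, 172], [559, 228], [543, 232], [554, 176], [517, 166]]
[453 191  15  28 227] [460.3744 204.5551] ((460.0, 204.5), (27.0, 14.0), 90.0) [[459, 191], [453, 210], [461, 218], [467, 201]]
[ 484  373   75   27 1281] [524.491  382.0945] ((521.0, 386.0), (26.0, 74.0), 90.0) [[484, 383], [486, 388], [528, 387], [539, 399], [550, 399], [558, 373], [491, 373]]
```

The lens glass is at about (460,204), close to the prediction, but the gripper hides part of the case. I'll shift 80 mm so that the case is clear.

Emit:
apply_moves(
  increments=[
    [[0,0,0],[-0.05,0,0],0],
    [[0,0,0],[-0.13,0,0],0],
    [[0,0,0],[-0.21,0,0],0],
    [[0,0,0],[-0.27,0,0],0],
    [[0,0,0],[-0.27,0,0],0],
    [[0,0,0],[-0.27,0,0],0],
  ],
)

```text
time: 26.08
position: [0.5995, 0.2649, 0.3308]
ee_rot: [-0.097, 0.995, -0.0, -0.0]
wrist_force: [0.1, -0.1, -5.2]
gripper_width: 0.0436
gripper_force: 39.9
```

```bash
python3 - <<'E'
from h import *
np.set_printoptions(precision=4,suppress=True)
s=robot.sense(); print(s["position"],s["ee_rot"],s["gripper_width"])
d0=load("w12"); d=snap("wrist","w13"); g=cv2.cvtColor(d["image"],cv2.COLOR_BGR2HSV)
for p in([.512,.418,.21],[.505,.468,.242],[.505,.468,.005]): print(proj(d,p))
m=((g[...,2]>85)&(g[...,1]<45)).astype(np.uint8); m[:,:380]=0; m[215:]=0
n,L,S,C=cv2.connectedComponentsWithStats(m)
for i in range(1,n):
    if S[i,4]>60:
        c=cv2.findContours((L==i).astype(np.uint8),0,1)[0][0]
        print(S[i],C[i],cv2.approxPolyDP(c,2.5,True).reshape(-1,2).tolist())
print("lens w12",plane(d0,460.4,204.5,.21))
for r in range(80,190,4): print(r,"".join("K" if v<60 else "d" if v<85 else str(min(9,v//26)) for h,sa,v in g[r,400:600:2]))
E
```

```text
[0.5995 0.2649 0.3308] [-0.0965  0.9953 -0.0001 -0.0005] 0.04361348281262258
[471.9033 135.087 ]
[538.2124 139.6746]
[440.6769 130.4713]
[ 597   28   43   96 2085] [625.2379  90.5338] [[639, 28], [597, 122], [639, 123]]
[ 474   91  100   91 6352] [526.6044 134.6091] [[489, 96], [484, 111], [497, 110], [501, 113], [495, 114], [498, 131], [491, 150], [498, 148], [500, 151], [489, 160], [475, 157], [474, 169], [502, 180], [550, 180], [573, 95], [519, 91]]
[ 412   98   58   63 2384] [440.604  129.3188] [[458, 101], [438, 99], [421, 109], [422, 114], [418, 113], [420, 120], [442, 126], [438, 133], [413, 127], [416, 131], [412, 135], [415, 137], [413, 142], [425, 157], [442, 160], [460, 151], [459, 130], [469, 113]]
[461 119  17  31 282] [469.4504 134.1986] [[472, 119], [462, 130], [464, 149], [469, 149], [476, 139], [477, 126]]
[ 556  153   84   62 4121] [602.9296 187.2053] [[556, 214], [639, 214], [639, 161], [583, 153]]
lens w12 [0.5119 0.4151 0.21  ]
80 999dddddddddddddddddddddddddddddddddddddddddddddddddddKdddddKddddKdddddKKKdddKdddKddKddddddddKddKKdd
84 999ddddddddddddddddddddddddddd
[... 2097 characters left out ...]
ddddddd333333333333333446788888888444445788888884dddddddddd37777787787
168 ddddddddddddddddddddddddddddddddddddd33333333333333345688888888444489999988888dddddddddd377777788876
172 dddddddddddddddddddddddddddddddddddddddd3333333333344678888888444459999998888ddddddddddd777777787764
176 ddddddddddddddddddddddddddddddddddddddddddddd33333345688888888888848999899889dddddddddd7777777778644
180 ddddddddddddddddddddddddddddddddddddddddddddddddddd3456666677777777777777777dddddddddd67777778777444
184 ddddddddddddddddddddddddddddddddddddddddddddddddddddddddddddddddddddddddddddddddddddd677777888874444
188 dddddddddddddddddddddddddddddddddddddddddddddddddddddddddddddddddddddddddddddddddddK5777777778874444
```

```bash
python3 - <<'E'
from h import *
np.set_printoptions(precision=4,suppress=True)
d=load("w13")
A,B,C,D=[plane(d,*q,.242)[:2] for q in((520.5,92),(574.5,95),(553,181),(503,180.5))]
ang=lambda a,b: np.degrees(np.arctan2(*(b-a)[::-1]))
print(A,B,C,D,"len",[np.linalg.norm(x) for x in(A-B,B-C,C-D,D-A)],"x-dir",ang(A,B),ang(D,C),ang(D,A)-90,ang(C,B)-90)
ctr=(A+B+C+D)/4; L=plane(d,469.3,134.2,.21)[:2]; F=plane(d,441,129.7,.008)[:2]; print("case",ctr,"lens",L,"foot",F,ang(L,ctr),ang(L,F),np.linalg.norm(L-F))
E
```

```text
[0.4661 0.4333] [0.4585 0.4856] [0.5418 0.5002] [0.5514 0.4485] len [np.float64(0.05284713383438246), np.float64(0.08458298152060341), np.float64(0.05260416810594428), np.float64(0.0866211673343625)] x-dir 98.26722249099517 100.47935128794025 -259.9019260418121 -260.0490231592688
case [0.5045 0.4669] lens [0.5116 0.4148] foot [0.5037 0.4669] 97.8406383155234 98.65641827362181 0.0526696035197703
```

```bash
python3 - <<'E'
from h import *
print(rel([.543,.2368,.1565],down(np.radians(99.6))))
E
```

```text
(array([-0.    , -0.0001,  0.0083]), array([ 0.2025, -0.0561,  0.5823]))
```

Emit:
apply_moves(
  increments=[
    [[0,0,0.002],[0.04,-0.01,0.04],0],
    [[0,0,0.004],[0.1,-0.03,0.12],0],
    [[0,0,0.006],[0.16,-0.045,0.22],0],
    [[0,0,0.008],[0.2,-0.056,0.32],0],
    [[0,0,0.008],[0.2025,-0.056,0.41],0],
    [[0,0,0.008],[0.2025,-0.056,0.49],0],
    [[0,0,0.008],[0.2025,-0.056,0.55],0],
    [[0,0,0.008],[0.2025,-0.056,0.582],0],
    [[0,0,0.008],[0.2025,-0.056,0.582],0],
    [[0,0,0.008],[0.2025,-0.056,0.582],0],
    [[0,0,0.008],[0.2025,-0.056,0.582],0],
  ],
)

```text
time: 27.5
position: [0.544, 0.2374, 0.1572]
ee_rot: [-0.084, 0.996, 0.0, 0.001]
wrist_force: [0.1, 0.0, -4.4]
gripper_width: 0.043
gripper_force: 39.9
```

```bash
python3 - <<'E'
from h import *
np.set_printoptions(precision=2,suppress=True)
s=robot.sense(); print(s["position"]*1000,s["ee_rot"],s["gripper_width"],s["gripper_force"],s["moment"])
a=snap("scene","a14"); b=snap("side","b14"); w=snap("wrist","w14")
T=R.from_quat(s["ee_rot"]).as_matrix(); f=-T[:,0]; l=T[:,1]; u=-T[:,2]
O=s["position"]+u*.0135-f*.0006; print("heading",np.degrees(np.arctan2(f[1],f[0])),"mid",(O+u*.04)*1000)
E=lambda x,y,z:O+f*x/1000+l*y/1000+u*z/1000
P=dict(cap=(69,0,121),capL=(69,13.5,121),capR=(69,-13.5,121),roofFL=(-34,31,76),roofFR=(-34,-31,76),roofRL=(-100,31,76),roofRR=(-100,-31,76),frontR=(90,-23,66),frontL=(90,23,66),wheelFR=(60,-38,-12),wheelRR=(-60,-38,-12),wheelFL=(60,38,-12),wheelRL=(-60,38,-12))
for n,p in P.items(): print(n,proj(a,E(*p)),proj(b,E(*p)),proj(w,E(*p)))
def show(d,x0,y0,x1,y1,k=1):
    g=cv2.cvtColor(d["image"],cv2.COLOR_BGR2HSV)
    for r in range(y0,y1,2*k): print(r,"".join("." if not(8<h<32 and sa>55 and v>60) else ("o" if sa>150 else "Y" if v>200 else "y" if v>120 else "s") for h,sa,v in g[r,x0:x1:k]))
q=np.array([proj(b,E(*p)) for p in P.values()]); x0,y0=q.min(0).astype(int)-8; x1,y1=q.max(0).astype(int)+8
print("side",x0,y0); show(b,x0,y0,x1,y1)
E
```

```text
[544.02 237.41 157.25] [-0.08  1.    0.    0.  ] 0.04296923003281701 39.931966066360474 [ 0.12 -0.16 -0.02]
heading 9.675097441701947 mid [543.35 237.29 210.75]
cap [395.87 160.29] [255.36 188.27] [321.51 543.7 ]
capL [400.55 158.86] [253.27 190.88] [360.28 543.64]
capR [391.15 161.73] [257.4 185.7] [282.75 543.68]
roofFL [381.28 151.03] [293.51 216.86] [398.83 220.47]
roofFR [361.1  156.93] [301.18 203.99] [243.66 220.62]
roofRL [368.11 138.89] [321.16 220.67] [413.58  35.2 ]
roofRR [348.47 144.33] [327.72 207.48] [228.45  35.42]
frontR [390.11 185.9 ] [252.2  202.73] [280.35 422.78]
frontL [405.77 180.75] [245.14 211.91] [362.69 422.72]
wheelFR [375.18 204.72] [267.39 227.92] [273.83 292.56]
wheelRR [351.78 179.08] [312.6  234.49] [265.31 139.11]
wheelFL [399.67 196.35] [256.72 244.15] [369.08 292.48]
wheelRL [375.15 171.83] [304.08 251.45] [377.25 138.99]
side 237 177
177 ..................................................................................................
179 ..................................................................................................
181 ......
[... 3306 characters left out ...]
...ssss.s...........................sssysssyyyYYYYYyyYYYYyyyyyYYYYyyysssssssssssss
247 ....................................................ssyyssssyyyYYYYYYYYYyyyysssyssssssssssssssssss
249 ....................................................syyyyssysyyyyYYYYYYyyyyyyyyyyyyyyyyyyyyyysssss
251 ...................................................syyYyyyyyyyyyyyyYYYYYYYYYYYYYYYYyYYYYyyyyyyyyyy
253 ...................................................syyYYyyyyyyyyyyYYYYYYYYYYYYYYYYYYYYYYYYYYYyyyyy
255 ...................................................syyYYYyyYYYYYYYYYYYYYYYYYYYYYYYYYYYYYYYYYYYyyyy
257 ...................................................syyyYyyYYYYYYyYYYYYYYYYYYYYYYYYYYYYyYYYYYYYYyyy
```

The side view matches the predicted engine pose: cap at (255,188) against (255.4,188.3), wheel bottom at (258,245) against (256.7,244), roof corner within 1-2 px. The engine is level and about 1 mm from target. Settle, then hand in.

Emit:
apply_moves(
  increments=[
    [[0,0,0],[0.002,0,0.002],0],
    [[0,0,0],[0.002,0,0.002],0],
    [[0,0,0],[0.002,0,0.002],0],
    [[0,0,0],[0.002,0,0.002],0],
    [[0,0,0],[0.002,0,0.002],0],
    [[0,0,0],[0.002,0,0.002],0],
  ],
)

```text
time: 28.4
position: [0.5431, 0.2372, 0.1558]
ee_rot: [-0.084, 0.996, -0.0, 0.0]
wrist_force: [-0.0, -0.7, -5.0]
gripper_width: 0.043
gripper_force: 39.9
```

```bash
python3 - <<'E'
from cell import robot, job_done
s=robot.sense(); print(s["position"],abs(s["qd"]).max(),s["gripper_width"],s["time"]); print(job_done())
E
```

```text
[0.54305418 0.23715386 0.15576945] 0.002852714714478433 0.04298449818174862 28.4
the job is handed in; nothing more can be done
None
```

The chimney is fully home in the engine, and I handed the job in at 28.4 s with the arm holding the engine still and level, side-on to the lens and within about 1–2 mm of the showing place by my measurements; the hand-in returned no verdict.

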